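# Clear the jar carousel's apron and present the knobbed jar

### The job

First clear the two offcuts off the flat apron of the parts carousel into the open scrap bin. Then turn the carousel until the tall jar with the knob on its lid faces front, centred on the line of the steel pointer on the apron, and finish while still holding the carousel firmly and still there: do not let go. Leave the other things on the bench where they are.

Things in the scene. Friction and masses are not known exactly. Their poses are not given: they have to be found in the camera images.
- stand: Fixed wooden carousel stand: disc of 105 mm radius, 14 mm thick, joined to the apron, a flat board 160 mm wide, also 14 mm thick, reaching to 190 mm from the disc's centre on the front (own -x) side. A small flat steel pointer in the middle of the apron marks the front. Origin: on the turning axis, at bench level; z up. Place and yaw vary.
- carousel: Turning deck, 100 mm radius, top 26 mm above the bench, with four fixed jars 90 degrees apart, axes 70 mm from the turning axis. Three are short (50 mm wide, lid tops at 78 mm); the marked one is taller (lid top at 96 mm) with a knob. Turns endlessly both ways, light friction (under 2 N at the jars), no spring; stays put. Origin: turning axis, 16 mm up; own -x points to the knobbed jar.
- jar_knob (a point): Centre of the top of the marked jar's knob, 136 mm above the bench. The knob is an upright round post, 18 mm in diameter, 40 mm tall (96 to 136 mm above the bench), on the middle of the jar's lid (50 mm wide); fixed to the carousel, 70 mm from the turning axis.
- front_spot (a point): Point of the stand on its front line (pointer's line), 70 mm from the turning axis: the axis of the marked jar must end vertically over it.
- fin_offcut: Loose aluminium heat-sink offcut lying on the apron: 40 mm long (x), 24 mm wide (y), 24 mm high, three upright 4 mm fins along x, the outer two flush with the sides, about 35 g. Origin: centre of its underside.
- channel_offcut: Loose grey plastic cable-channel offcut lying on the apron, open side down: 38 mm long (x), 28 mm wide (y), 22 mm high, walls 4 mm, about 22 g. Origin: centre of its underside.
- bin: Fixed open-topped dark sheet-metal scrap bin, square, 150 x 150 mm, 75 mm high, walls 4 mm, to the left or the right of the carousel. Origin: centre of its underside.
- probe: Loose grey oscilloscope probe body, 110 mm long, bystander. Origin at the middle, underside.
- heat_clip: Loose silver U-shaped transistor heat clip, 34 x 22 x 23 mm, bystander. Origin: centre of the underside.
- led_board: Loose board with a cluster of twelve red LEDs, 70 x 50 x 12 mm, bystander. Origin: centre of the underside.
- grommet_block: Loose black rubber grommet block, 60 x 45 x 30 mm, bystander. Origin: centre of the underside.
- screwdriver: Loose screwdriver lying behind the carousel, bystander. Origin at the underside.

How it is judged (in metres and radians):
On the way, in this order (a step that is already met when the one before it is completed fails the run):
1. both offcuts lie in the scrap bin, let go (x of fin_offcut in the frame of bin between -0.071 and 0.071 m and y of fin_offcut in the frame of bin between -0.071 and 0.071 m and z of fin_offcut in the frame of bin between -0.01 and 0.06 m and contact force between each of fin_offcut, channel_offcut and the fingers below 0.1 N and linear speed of each of fin_offcut, channel_offcut below 0.05 m/s and x of channel_offcut in the frame of bin between -0.071 and 0.071 m and y of channel_offcut in the frame of bin between -0.071 and 0.071 m and z of channel_offcut in the frame of bin between -0.01 and 0.06 m), for 0.2 s.
2. the knobbed jar faces front and the carousel is held still (horizontal distance between jar_knob and front_spot below 0.012 m and angular speed of carousel below 0.1 rad/s and contact force between the fingers and carousel above 1 N), for 0.2 s.
At the end, for the whole second after the job is handed in: Both offcuts lie at rest inside the scrap bin; the axis of the knobbed jar is within 12 mm of its front spot on the pointer's line; the carousel does not turn (under 0.1 rad/s) and the gripper's fingers are still holding it (contact force over 1 N) (all of step 1 and all of step 2); the arm keeps its last pose, push and grip.
It fails at once if the oscilloscope probe is displaced by more than 30 mm (distance of probe from where it was at the start of the episode above 0.03 m).
It fails at once if the heat clip is displaced by more than 30 mm (distance of heat_clip from where it was at the start of the episode above 0.03 m).
It fails at once if the LED board is displaced by more than 30 mm (distance of led_board from where it was at the start of the episode above 0.03 m).
It fails at once if the grommet block is displaced by more than 30 mm (distance of grommet_block from where it was at the start of the episode above 0.03 m).
It fails at once if the screwdriver is displaced by more than 30 mm (distance of screwdriver from where it was at the start of the episode above 0.03 m).
It also fails if it takes over 64 s, if anything falls off the work surface, if the arm or the gripper's body presses on something with over 40 N, if the wrist force passes 120 N, or if a joint passes its speed limit or range.

### The arm

A 6-joint arm with a two-finger parallel gripper is mounted at the origin on the work surface. World frame = base frame: x ahead of the robot, y to its left, z up, the work surface at z = 0. Lengths are in m, angles in degrees, forces in N, time in s.
With the tool pointing down it reaches from about 0.275 to 0.725 m from the base axis. Payload 15.9 kg.
Tool frame: the origin (TCP) lies at the very end of the fingers, on their centre line; the grasp point (between the pads) lies 19 mm behind it; z points along the fingers, y is the line along which they close (so a half turn about z gives the same grasp; the last joint's range is limited). The gripper opens to 85 mm and grips with 20 to 120 N. Pads are 22 mm wide; open, the fingers measure 114 mm over their backs; the gripper's body (76 mm by 85 mm) begins 54 mm behind the grasp point. The pads swing forward as they close: fully open they stand 13 mm farther back than shut.
Start: joints at [-74.943, 12.198, -1.971, 75.831, 0, 90], TCP at [0.13, -0.483, 0.231] pointing down, gripper open.
Joint ranges: [-170.91, 170.91], [-42.67, 98.43], [-65.05, 77.54], [-120.47, 116.71], [-90, 82.35], [-180, 180]. Speed limits (degrees/s): [108.29, 108.29, 136.94, 147.25, 180, 180].

### API

Orientations are given as a 3x3 rotation matrix whose columns are the frame's x, y, z axes.
In Python, from workcell import robot, fingers, solve_ik, status, read_camera, calibration, ticket, masks_of gives the robot as it stands. The module is installed in compiled form; this text tells all that it offers. Calls block until the motion is done:
- robot.move_pose(position, orientation): joint-space move of the TCP to a pose.
- robot.movel(position, vel=0.15, frame=None, until_force=None): straight line of the TCP; frame=None keeps the orientation; vel is the mean speed in m/s. With until_force (N) it stops when the force on the tool has changed by that much, and returns True; else False.
- robot.movej(angles): joint-space move.
- fingers.move_gripper(opening): finger opening in m; the grip force is fixed at half the most; returns when the fingers have stopped.
- robot.dwell(seconds).
- solve_ik(position, orientation): joint angles nearest the present ones, or None.
- status.observe(): the state.
- read_camera(name): name is "scene" or "side" or "wrist"; returns the picture (480x640x3 uint8, red, green, blue); there is no depth.
- calibration(name): a dict with "fx", "fy", "cx", "cy" (pixels), "k1" (the pictures are not rectified: a ray, as slopes to the right and down, at radius r is drawn at 1 + k1 r^2 times it, then the intrinsics apply), "pose" (4x4, takes a point from camera to world coordinates). Camera axes: x right, y down, z forward; pixel columns grow to the right and rows downward; lengths in m; the calibration is good to about 2 mm. A picture is of the moment at which its call begins: read the wrist's pose just before it. calibration takes no time and is no camera call; for the wrist camera it gives the pose at the moment of the call.
A pose or a line that the arm cannot do raises robot.PlanningError and nothing moves.
- ticket.job_done(): hands the job in; it is judged then, once.
Trained networks look in the newest picture that a camera, given by its name, has taken for a name from the list of things; names that differ only in an ending like _2 or _b are one class to them, and where a whole thing is asked for, a point or a joint stands for the part that bears it (a point fixed in the world has none). Each returns a list of dicts, best first, with "p" (0 to 1); they miss things now and then, are a little off and sometimes report something else, mostly with a low value. They report only what shows in the picture. A call takes as long as a camera call.
- masks_of(label, camera): "pixels" (480x640 bool, what is visible of it) and "at" ([column, row] in pixels, amid what is visible of it).
The state is a dict: "time": time; "joint_positions": joint angles; "qvel": joint speeds; "effort": joint torques, N m; "position": TCP position; "tcp_rot": TCP orientation; "wrist_force": force on the tool from outside, world axes, zero at the start; "moment": the same for the moment, N m; "finger_gap": finger opening in m; "gripper_force": force on a finger pad.
Only numpy, scipy, OpenCV 4.12 (cv2) and the standard library are available. Lean on these libraries where they do the work, as an engineer would, in place of code of your own. Each camera call takes 0.05 s, during which the arm holds its last target. There are 200 camera calls.

## Working session

There is one attempt and no reset: what is moved stays moved. The work goes in short steps, each a Python script; the robot and the scene stay as the last script left them, time stands still between calls to the robot, and variables do not carry over. Pictures are saved under pics/ and viewed, at most 10 in all, crops included, and the job is handed in when it is done.

```bash
mkdir -p pics
cat > h.py <<'E'
import numpy as np, cv2
from workcell import robot, fingers, solve_ik, status, read_camera, calibration, ticket, masks_of
def ray(c,px):
    k=c["k1"]; u=(px[0]-c["cx"])/c["fx"]; v=(px[1]-c["cy"])/c["fy"]; rd=np.hypot(u,v); r=rd
    for _ in range(20): r=rd/(1+k*r*r)
    s=r/rd if rd>0 else 1
    P=np.array(c["pose"]); return P[:3,3],P[:3,:3]@np.array([u*s,v*s,1])
def onz(c,px,z):
    o,d=ray(c,px); return o+d*(z-o[2])/d[2]
def proj(c,p):
    P=np.array(c["pose"]); q=P[:3,:3].T@(np.array(p)-P[:3,3]); a=q[:2]/q[2]; a=a*(1+c["k1"]*(a@a))
    return np.array([c["fx"]*a[0]+c["cx"],c["fy"]*a[1]+c["cy"]])
def save(im,n): cv2.imwrite("pics/"+n,im[:,:,::-1])
def down(a):  # closing line y at yaw a (rad)
    y=np.array([np.cos(a),np.sin(a),0]); z=np.array([0,0,-1.]); return np.column_stack([np.cross(y,z),y,z])
def find(l,cam,z):
    c=calibration(cam); out=[]
    for m in masks_of(l,cam)[:3]:
        out.append((round(m["p"],2),np.round(m["at"]).tolist(),np.round(onz(c,m["at"],z),3)[:2].tolist(),int(m["pixels"].sum())))
    return out
E
python3 - <<'E'
from h import *
for cam in("scene","side"):
    im=read_camera(cam); save(im,cam+"0.png"); c=calibration(cam); print(cam,np.round(c["pose"],3).tolist(),c["fx"])
    for l,z in[("stand",.014),("carousel",.05),("jar_knob",.1),("fin_offcut",.026),("channel_offcut",.025),("bin",.04),("probe",.01),("heat_clip",.01),("led_board",.01),("grommet_block",.02),("screwdriver",.01)]: print(l,find(l,cam,z))
E
```

```text
scene [[-0.006, 0.674, -0.739, 1.302], [1.0, -0.0, -0.009, 0.018], [-0.006, -0.739, -0.674, 0.7], [0.0, 0.0, 0.0, 1.0]] 451.82901379548576
stand [(0.74, [424.0, 324.0], [0.774, 0.183], 402), (0.67, [313.0, 261.0], [0.602, -0.033], 7204)]
carousel [(0.87, [314.0, 261.0], [0.639, -0.027], 5700)]
jar_knob [(0.81, [313.0, 257.0], [0.68, -0.027], 5847)]
fin_offcut [(0.71, [486.0, 226.0], [0.501, 0.367], 5315), (0.44, [316.0, 209.0], [0.435, -0.031], 168)]
channel_offcut [(0.58, [276.0, 218.0], [0.469, -0.126], 237)]
bin [(0.79, [488.0, 226.0], [0.515, 0.364], 5245), (0.39, [298.0, 337.0], [0.822, -0.051], 866)]
probe [(0.87, [426.0, 323.0], [0.769, 0.189], 423)]
heat_clip [(0.79, [444.0, 280.0], [0.656, 0.242], 211)]
led_board [(0.66, [200.0, 290.0], [0.686, -0.262], 654)]
grommet_block [(0.96, [226.0, 323.0], [0.776, -0.19], 755)]
screwdriver [(0.89, [302.0, 337.0], [0.801, -0.046], 961)]
side [[-0.991, -0.103, 0.083, 0.553], [-0.132, 0.759, -0.638, 0.667], [0.003, -0.643, -0.766, 0.871], [0.0, 0.0, 0.0, 1.0]] 516.8976083635574
stand [(0.79, [341.0, 240.0], [0.578, -0.033], 8745)]
carousel [(0.9, [324.0, 234.0], [0.612, -0.013], 6024)]
jar_knob [(0.66, [328.0, 232.0], [0.602, 0.022], 5965)]
fin_offcut [(0.52, [399.0, 245.0], [0.455, -0.025], 329), (0.47, [246.0, 220.0], [0.786, -0.049], 514)]
channel_offcut [(0.56, [390.0, 210.0], [0.478, -0.122], 276)]
bin [(0.89, [358.0, 426.0], [0.512, 0.373], 9960)]
probe [(0.95, [235.0, 321.0], [0.759, 0.19], 482)]
heat_clip [(0.65, [280.0, 350.0], [0.663, 0.239], 269)]
led_board [(0.9, [312.0, 169.0], [0.669, -0.246], 450)]
grommet_block [(0.76, [268.0, 180.0], [0.763, -0.185], 533)]
screwdriver [(0.66, [245.0, 222.0], [0.792, -0.059], 548)]
```

View pics/scene0.png

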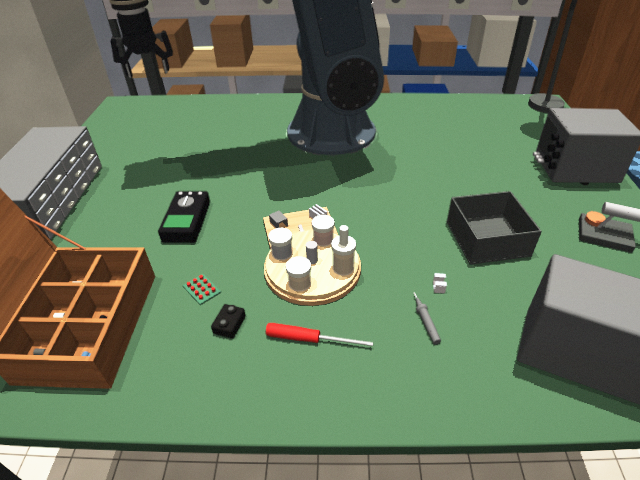

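View pics/side0.png

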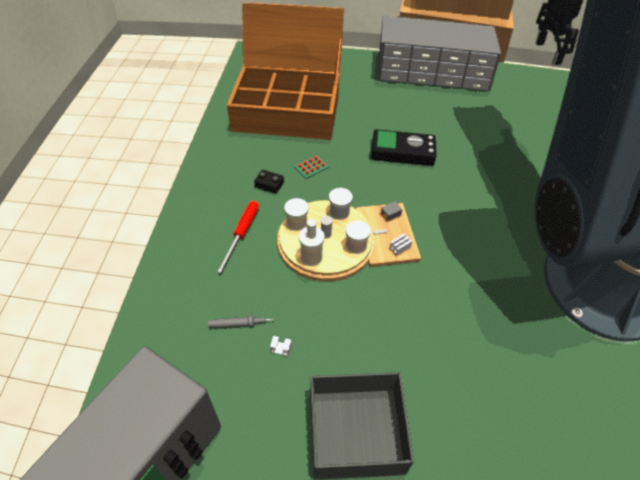

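Scene view: the apron points to the robot, with the fin offcut at about (316,211) and the channel at (279,220). The knob is at the back left at (344,230), and the bin is at (490,226). Next I'll take a close look from above the apron.

Run:
```python
from h import *
for cam,px in(("scene",(344,230)),("side",(311,222))): print("knob",onz(calibration(cam),px,.136))
robot.move_pose([.47,-.07,.33],down(np.pi/2))
print(status.observe()["position"],status.observe()["time"])
im=read_camera("wrist"); save(im,"w1.png"); c=calibration("wrist"); print(np.round(c["pose"],3).tolist())
v=im.copy()
for l,z,col in[("fin_offcut",.03,(255,0,0)),("channel_offcut",.036,(0,0,255)),("stand",.014,(0,255,0)),("carousel",.05,(255,255,0))]:
    print(l,find(l,"wrist",z))
    for m in masks_of(l,"wrist")[:2]:
        k,_=cv2.findContours(m["pixels"].astype(np.uint8),0,2); cv2.drawContours(v,k,-1,col,1)
        a=[onz(c,p,z)[:2] for k1 in k for p in k1[:,0]]
        print(np.round(cv2.minAreaRect(np.array(a,np.float32)*1000)[0],1),cv2.minAreaRect(np.array(a,np.float32)*1000)[1:])
save(v,"w1m.png")
```

```text
knob [0.6423781  0.03279732 0.136     ]
knob [0.63411604 0.0314604  0.136     ]
[ 0.46988327 -0.0705372   0.32986378] 3.1667
[[0.002, 0.958, 0.286, 0.397], [1.0, -0.002, 0.0, -0.071], [0.001, 0.286, -0.958, 0.474], [0.0, 0.0, 0.0, 1.0]]
fin_offcut [(0.87, [352.0, 181.0], [0.45, -0.03], 614)]
[452.3 -27. ] ((43.27566909790039, 25.95738983154297), 41.804500579833984)
channel_offcut [(0.88, [286.0, 198.0], [0.472, -0.118], 681), (0.21, [610.0, 228.0], [0.514, 0.325], 8110)]
[ 473.9 -119.5] ((38.35749053955078, 32.24138641357422), 36.789581298828125)
[530.1 319. ] ((192.8919677734375, 98.35450744628906), 15.304798126220703)
stand [(0.75, [338.0, 266.0], [0.577, -0.046], 22210)]
[580.4 -38.9] ((329.4668273925781, 209.56845092773438), 9.759607315063477)
carousel [(0.55, [348.0, 292.0], [0.602, -0.033], 14493)]
[610.7 -34.1] ((211.71124267578125, 186.74270629882812), 10.275362968444824)
```

View pics/w1m.png

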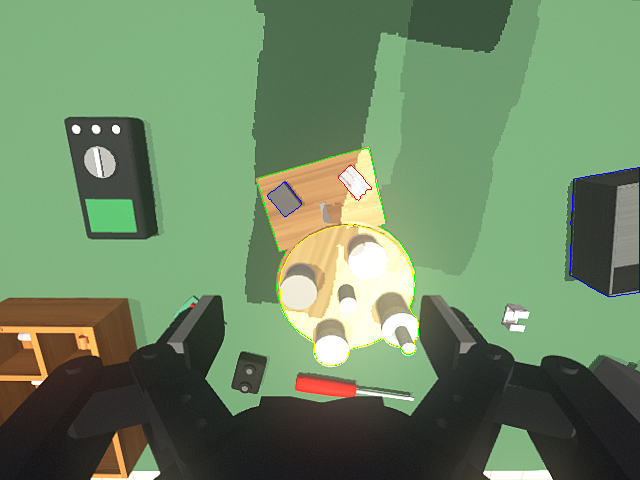

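The wrist view shows the fin at (354,182) and the channel at (285,199). Both sit clear on the apron, the pointer is at (330,213) and the knob at (403,340). Next I'll fit the stand and bin geometry and pick the fin.

```bash
cat >> h.py <<'E'
def go(p,a):  # choose the half-turn with the smaller last-joint angle
    c=[(q,R) for R in(down(a),down(a+np.pi)) if (q:=solve_ik(p,R)) is not None]
    j0=np.array(status.observe()["joint_positions"])
    q,R=min(c,key=lambda t:np.abs(np.array(t[0])-j0).max()); robot.movej(q)
def pick(x,y,a,z=.017):
    fingers.move_gripper(.05); go([x,y,.13],a)
    print("touch",robot.movel([x,y,z],vel=.08,until_force=6),status.observe()["position"])
    fingers.move_gripper(0.0); robot.dwell(.1); s=status.observe(); print("gap",s["finger_gap"],s["gripper_force"])
    robot.movel([x,y,.2],vel=.2); print("gap",status.observe()["finger_gap"],status.observe()["time"])
def drop(x,y,a):
    go([x,y,.2],a); robot.movel([x,y,.065],vel=.15); fingers.move_gripper(.05); robot.movel([x,y,.2],vel=.25)
    print(status.observe()["time"])
E
python3 - <<'E'
from h import *
c=calibration("wrist")
P=[onz(c,p,.014)[:2] for p in[(257,179),(370,148),(385,222),(279,250)]]
print("apron",np.round(P,4).tolist(),"norm",[np.degrees(np.arctan2(*(P[i]-P[j])[::-1])) for i,j in((0,3),(1,2))],"front edge",np.degrees(np.arctan2(*(P[1]-P[0])[::-1])),np.linalg.norm(P[1]-P[0]))
m=P[0]/2+P[1]/2; e=(P[1]-P[0])/np.linalg.norm(P[1]-P[0]); n=np.array([e[1],-e[0]]); n*=np.sign(n[0]); print("centre est",m+n*.19, "normal",n)
read_camera("side"); cs=calibration("side")
mk=masks_of("bin","side")[0]["pixels"].astype(np.uint8)
k=max(cv2.findContours(mk,0,2)[0],key=cv2.contourArea)[:,0]
print("bin rim",cv2.minAreaRect(np.array([onz(cs,p,.075)[:2]*1000 for p in k],np.float32)))
B=[onz(cs,p,.075)[:2] for p in[(311,376),(403,374),(408,467),(314,474)]]; print("rim corners",np.round(B,3).tolist(),np.mean(B,0))
pick(.4515,-.0275,np.radians(131.8))
E
```

```text
apron [[0.4499, -0.1578], [0.409, -0.0052], [0.5104, 0.0202], [0.5522, -0.1315]] norm [np.float64(-165.54374987119513), np.float64(-165.90295565737503)] front edge 105.00577014299019 0.15798046022424422
centre est [ 0.61301093 -0.03234895] normal [0.96589976 0.25891632]
bin rim ((510.3456726074219, 380.37982177734375), (151.13096618652344, 169.20359802246094), 9.843252182006836)
rim corners [[0.597, 0.311], [0.446, 0.289], [0.433, 0.44], [0.572, 0.467]] [0.51198054 0.37689928]
touch False [ 0.45181269 -0.02750963  0.01736772]
gap 0.022613510442742315 59.520663879811764
gap 0.022764119649038704 8.1
```

Run:
```python
from h import *
b=np.array([.512,.372]); y=np.radians(8.3); d=.025*np.array([np.cos(y),np.sin(y)])
print(status.observe()["finger_gap"])
drop(*(b+d),y+np.pi/2)
pick(.4735,-.1195,np.radians(126.8))
```

```text
0.022764119649038704
11.7417
touch False [ 0.47382525 -0.11957357  0.01740745]
gap 0.026654596807885074 58.971531093120575
gap 0.02687071187540154 16.8417
```

Run:
```python
from h import *
b=np.array([.512,.372]); y=np.radians(8.3); d=.025*np.array([np.cos(y),np.sin(y)])
print(status.observe()["finger_gap"])
drop(*(b-d),y+np.pi/2)
go([.54,-.0,.35],np.pi/2)
w=read_camera("wrist"); c=calibration("wrist"); save(w,"w2.png")
print(find("jar_knob","wrist",.12),find("carousel","wrist",.05),find("stand","wrist",.014))
s=read_camera("side"); save(np.hstack([s[360:,250:450],w[120:,:][::1][:120,:200]]),"x.png")
cs=s[360:480,290:430]; v=w.copy(); v[0:240,0:280]=cv2.resize(cs,None,fx=2,fy=2); save(v,"w2s.png")
for p in((.643,.035,.136),(.613,-.032,.026),(.55,-.05,.014)): print(p,proj(c,p))
```

```text
0.02687071187540154
20.7083
[(0.6, [297.0, 239.0], [0.58, -0.027], 14519)] [(0.44, [289.0, 210.0], [0.559, -0.043], 23900)] [(0.91, [287.0, 209.0], [0.566, -0.049], 23887)]
(0.643, 0.035, 0.136) [350.12175268 294.94033598]
(0.613, -0.032, 0.026) [298.63940927 242.60333065]
(0.55, -0.05, 0.014) [285.95429831 198.52525241]
```

View pics/w2s.png

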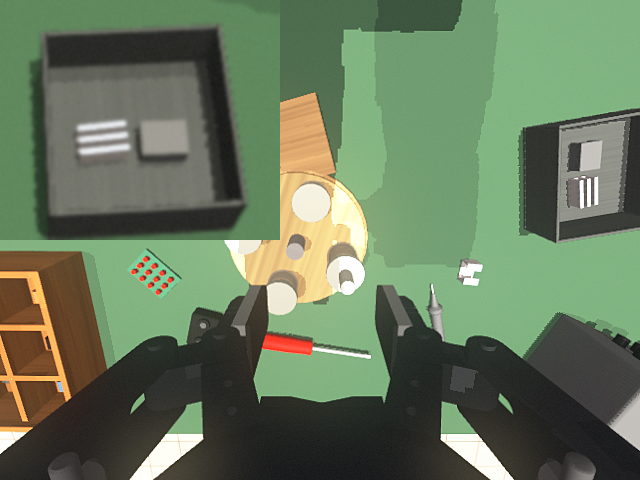

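Both offcuts are in the bin. Next I'll zoom in on the carousel to fit it.

Run:
```python
from h import *
c=calibration("wrist"); w=cv2.imread("pics/w2.png")[:,:,::-1].copy()
v=cv2.resize(w[90:310,200:400],None,fx=2.7,fy=2.7,interpolation=cv2.INTER_CUBIC)
def dr(ctr,r,z,col):
    t=np.linspace(0,2*np.pi,80); q=[(proj(c,(ctr[0]+r*np.cos(a),ctr[1]+r*np.sin(a),z))-[200,90])*2.7 for a in t]
    cv2.polylines(v,[np.int32(q)],True,col,1)
C=(.613,-.032)
dr(C,.1,.026,(255,0,0)); dr(C,.105,.014,(0,0,255)); dr((.641,.032),.009,.136,(255,0,255)); dr((.641,.032),.025,.096,(0,255,255))
n=np.array([.966,.259]); e=np.array([-.259,.966])
q=[(proj(c,(*(np.array(C)+n*a+e*b),.014))-[200,90])*2.7 for a,b in((0,-.08),(-.19,-.08),(-.19,.08),(0,.08))]; cv2.polylines(v,[np.int32(q)],False,(0,255,0),1)
save(v,"crop.png")
```

```text
(no output)
```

View pics/crop.png

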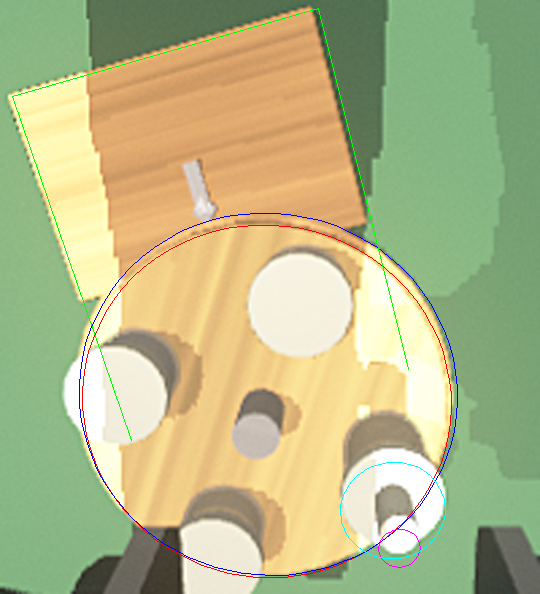

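```bash
cat >> h.py <<'E'
C=np.array([.613,-.032]); N=np.array([.966,.259])
def arc(f,z=.101): return [*(C+.07*np.array([np.cos(f),np.sin(f)])),z]
E
python3 - <<'E'
from h import *
F=np.radians(np.linspace(70.6,195,10))
best=None
for off in(np.pi/2,-np.pi/2):
    qs=[solve_ik(arc(f),down(f+off)) for f in F]
    print(off,[None if q is None else round(float(q[5])) for q in qs])
    if all(q is not None for q in qs):
        r=np.abs([q[5] for q in qs]).max(); jump=np.abs(np.diff([q[5] for q in qs])).max()
        if jump<40 and (best is None or r<best[0]): best=(r,off)
print(best); off=best[1]
k=(.6357,.032)
fingers.move_gripper(.045)
robot.move_pose([*k,.19],down(F[0]+off))
print("touch",robot.movel([*k,.101],vel=.08,until_force=5))
fingers.move_gripper(.022); s=status.observe(); print(s["finger_gap"],s["gripper_force"],s["wrist_force"])
if .015<s["finger_gap"]<.03:
    for f in F[1:]: robot.movel(arc(f),vel=.06,frame=down(f+off))
s=status.observe(); print(s["time"],s["position"],s["wrist_force"],s["joint_positions"])
print(s["finger_gap"]); save(read_camera("scene")[150:350,220:420].repeat(3,0).repeat(3,1)[:600],"s3.png")
E
```

```text
1.5707963267948966 [-68, -81, -95, -109, -123, -138, -154, -169, 175, 160]
-1.5707963267948966 [112, 99, 85, 71, 57, 42, 26, 11, -5, -20]
(np.float64(112.46116031486976), -1.5707963267948966)
touch False
0.02186345299177266 0.0 [-0.47017322 -0.44826561  0.45734289]
29.8917 [ 0.54545656 -0.04972699  0.1009827 ] [-0.28325149  0.30193706 -0.22341199] [-5.21468164e+00  2.10768579e+01 -9.16989453e+00  5.97535810e+01
  9.83008416e-03 -1.99204579e+01]
0.022344053756253958
```

View pics/s3.png

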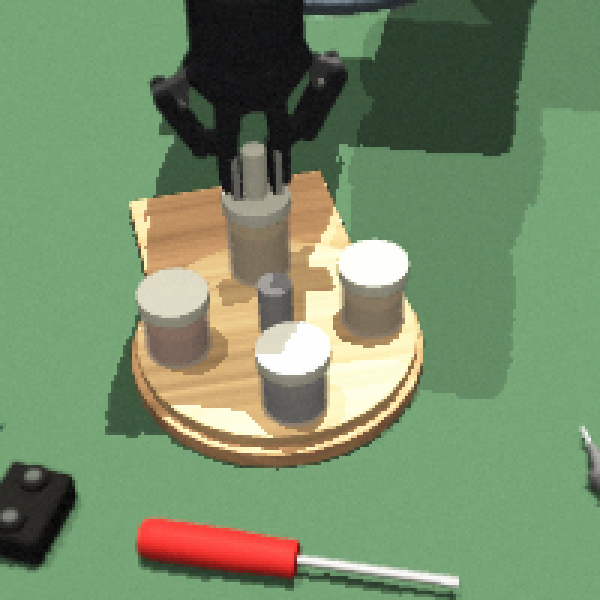

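The knob is caged between the fingers at the front, at about (254,150) in the crop. I'll close on it and check.

Run:
```python
from h import *
fingers.move_gripper(0.0); robot.dwell(.5); s=status.observe()
print(s["time"],s["finger_gap"],s["gripper_force"],s["wrist_force"],s["position"])
im=read_camera("scene"); c=calibration("scene"); cs=im[150:300,220:420]
v=cv2.resize(cs,None,fx=4,fy=4,interpolation=cv2.INTER_CUBIC)
def pt(p,col): cv2.circle(v,tuple(np.int32((proj(c,p)-[220,150])*4)),4,col,-1)
t=C-.07*N
pt((*t,.136),(255,0,0))
for r in(.105,.13,.16,.19): pt((*(C-r*N),.014),(0,0,255))
for sgn in(-1,1): pt((*(C-.19*N+sgn*.08*np.array([-N[1],N[0]])),.014),(255,255,0))
save(v,"s4.png")
```

```text
30.6583 0.016634118596308346 58.69996190071106 [-2.09131595  3.08124964  5.8448335 ] [ 0.54547724 -0.04994447  0.10115471]
```

View pics/s4.png

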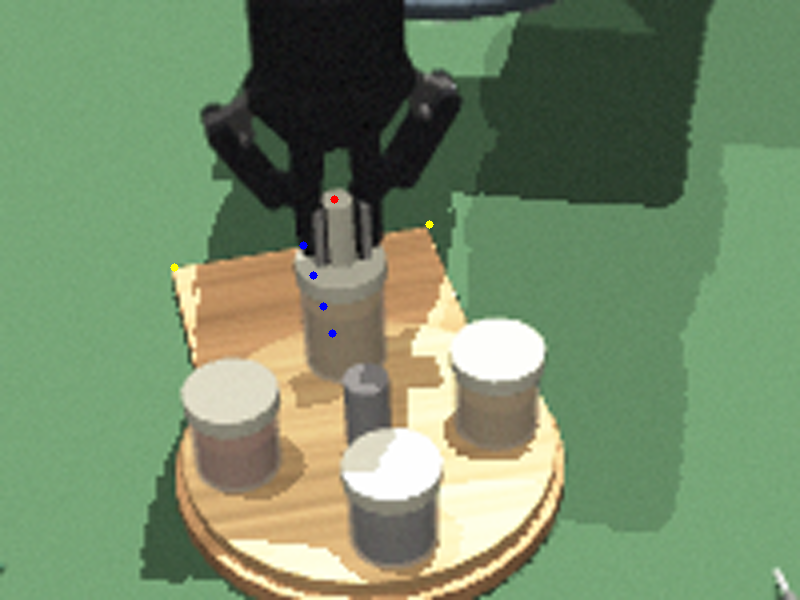

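The knob top is at (336,195), right on the computed spot at (334,199). The apron corners line up and the grip is firm.

```bash
python3 -c "
from h import *
print(ticket.job_done())"
```

```text
the job is handed in; nothing more can be done
None
```

I handed the job in at about 31 s: both offcuts are in the scrap bin, and the knobbed jar is within about 2 mm of its front spot by camera, with the gripper still holding its knob at about 59 N; the hand-in call returned no verdict.

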